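# Spread the foil potatoes in the roasting tin

## Robot

A 6-joint arm with a two-finger parallel gripper is mounted at the origin on the work surface. World frame = base frame: x ahead of the robot, y to its left, z up, the work surface at z = 0. Lengths are in mm, angles in rad, forces in N, time in s.
With the tool pointing down it reaches from about 350 to 775 mm from the base axis. Payload 7.3 kg.
Tool frame: the origin (TCP) lies at the very end of the fingers, on their centre line; the grasp point (between the pads) lies 19 mm behind it; z points along the fingers, y is the line along which they close (so a half turn about z gives the same grasp; the last joint's range is limited). The gripper opens to 92 mm and grips with 3 to 60 N. Pads are 19 mm wide; open, the fingers measure 130 mm over their backs; the gripper's body (75 mm by 190 mm) begins 47 mm behind the grasp point.
Start: joints at [1.047, 0.342, 1.524, -0, 1.275, -0.146], TCP at [193.647, 488.002, 226.741] pointing down, gripper open.
Joint ranges: [-2.53, 2.53], [-0.77, 2.02], [0.04, 2.7], [-1, 4.14], [0.28, 2.66], [-3.11, 3.11]. Speed limits (rad/s): [2.57, 2.57, 3.14, 3.14, 3.14, 3.14].

## Interface

Orientations are given as [roll, pitch, yaw] about the fixed x, y, z axes, in that order (R = Rz(yaw) Ry(pitch) Rx(roll)).
In Python, from plant import get_obs, optics, ticket, finder gives the robot as it stands.
- The arm moves only by the tool send_rows, never from a script. Its arguments are lists of equal length, an entry for each row: "offset": the shift along the tool's x, y, z scaled (see below), a list of three; "delta_rot": the turn, a rotation vector about the tool's x, y, z scaled (see below), a list of three. In form: {"offset": [[dx, dy, dz], ...], "delta_rot": [[rx, ry, rz], ...]}. A call has 1 to 8 rows; each row is the pose to reach, as a shift and turn from the pose commanded when the call began, along the tool's axes at that moment, turning the shorter way round; what a row does not reach only later rows make up. The controller multiplies each number of a shift by 120 mm and each number of a turn by 360 degrees. A row lasts 1/8 s, in which the tool goes at most 62.5 mm and 10.7 degrees, less where a joint would pass 70% of its speed; a pose out of reach is approached as far as the arm can. A call with a number of a shift or a turn outside -1 to 1 is refused whole. A call with a gripper value outside its range is refused whole. "grip" is the opening, from 0 (shut) to 1 (fully open), set as the call begins (left out, the last holds). The fingers move at their own pace and stop on an object; the grip force is fixed at half the most. Time passes only in rows, so rows that repeat a pose let the fingers close. It gives the time, the measured TCP pose, the force, the opening and the grip force at its end, in the units of the state.
- get_obs(): the state, without advancing time (a new reading comes with each control period).
- optics.capture(name): name is "scene" or "top" or "wrist"; returns the picture (400x640x3 uint8, red, green, blue); there is no depth.
- optics.get_calibration(name): a dict with "fx", "fy", "cx", "cy" (pixels), "world_from_camera" (4x4, takes a point from camera to world coordinates). Camera axes: x right, y down, z forward; pixel columns grow to the right and rows downward; lengths in mm; the calibration is good to about 2 mm. A picture is of the moment at which its call begins: read the wrist's pose just before it. get_calibration takes no time and is no camera call; for the wrist camera it gives the pose at the moment of the call.
- ticket.close_job(): hands the job in; it is judged then, once.
Trained networks look in the newest picture that a camera, given by its name, has taken for a name from the list of things; names that differ only in an ending like _2 or _b are one class to them, and where a whole thing is asked for, a point or a joint stands for the part that bears it (a point fixed in the world has none). Each returns a list of dicts, best first, with "confidence" (0 to 1); they miss things now and then, are a little off and sometimes report something else, mostly with a low value. They report only what shows in the picture. A call takes as long as a camera call.
- finder.boxes_of(target, camera): "box" ([left, top, right, bottom] in pixels, round what is visible of it).
- finder.silhouettes(target, camera): "region" (400x640 bool, what is visible of it) and "box" ([left, top, right, bottom] in pixels, round what is visible of it).
- finder.pinpoint(target, camera): "uv" ([column, row] in pixels: a listed point, or the origin of a listed thing).
The state is a dict: "time": time; "joint_positions": joint angles; "dq": joint speeds; "tau": joint torques, N m; "tool_pos": TCP position; "tcp_rot": TCP orientation; "contact_force": force on the tool from outside, world axes, zero at the start; "moment": the same for the moment, N m; "grip_width": finger opening in mm; "finger_force": force on a finger pad.
Only numpy, scipy, OpenCV 4.12 (cv2) and the standard library are available. Lean on these libraries where they do the work, as an engineer would, in place of code of your own. Each camera call takes 0.05 s, during which the arm holds its last target. There are 200 camera calls.

## Task

The foil-wrapped potatoes lie in a heap in the roasting tin, and one more was left on the wooden board. Put that one in too and spread all five out into a single even layer, like the five on a die (one in each corner region, one in the middle), none touching another, so that they bake evenly. Do not shift the jar or the bowl of tomatoes.

Things in the scene. Friction and masses are not known exactly. Their poses are not given: they have to be found in the camera images.
- tin: dark steel roasting tin with a bright rim, fixed to the table; inside 260 mm (its x) by 360 mm (its y), floor 4 mm thick, walls 4 mm thick with their top 46 mm above the table, a wire handle standing 25 mm out of each short end at rim height; origin at the centre of its underside, on the table
- spot1 (a point): a point on the tin's floor (its top face, 4 mm above the table), not marked on the tin: the place for the potato in one corner, 60 mm from the long wall and 65 mm from the short wall, at x -70 mm, y -115 mm in the tin's frame
- spot2 (a point): a point on the tin's floor (its top face, 4 mm above the table), not marked on the tin: the place for the potato in one corner, 60 mm from the long wall and 65 mm from the short wall, at x -70 mm, y 115 mm in the tin's frame
- spot3 (a point): a point on the tin's floor (its top face, 4 mm above the table), not marked on the tin: the place for the potato in one corner, 60 mm from the long wall and 65 mm from the short wall, at x 70 mm, y -115 mm in the tin's frame
- spot4 (a point): a point on the tin's floor (its top face, 4 mm above the table), not marked on the tin: the place for the potato in one corner, 60 mm from the long wall and 65 mm from the short wall, at x 70 mm, y 115 mm in the tin's frame
- spot5 (a point): a point on the tin's floor (its top face, 4 mm above the table), not marked on the tin: the middle of the tin, the place for the fifth potato
- potato1: foil-wrapped potato, a silvery rounded block 84 mm long (its x), 54 mm wide (its y), 46 mm tall (its z); all five are alike; origin at its centre. Starts at the bottom of the heap in the tin
- potato2: foil-wrapped potato, a silvery rounded block 84 mm long (its x), 54 mm wide (its y), 46 mm tall (its z); all five are alike; origin at its centre. Starts at the bottom of the heap in the tin
- potato3: foil-wrapped potato, a silvery rounded block 84 mm long (its x), 54 mm wide (its y), 46 mm tall (its z); all five are alike; origin at its centre. Starts at the bottom of the heap in the tin
- potato4: foil-wrapped potato, a silvery rounded block 84 mm long (its x), 54 mm wide (its y), 46 mm tall (its z); all five are alike; origin at its centre. Starts on top of the heap, bridging potato1 and potato2
- potato5: foil-wrapped potato, a silvery rounded block 84 mm long (its x), 54 mm wide (its y), 46 mm tall (its z); all five are alike; origin at its centre. Starts alone on the wooden board (240 x 160 mm, 15 mm thick) to the left of the tin
- jar: glass jar with a green lid, 72 mm across, 105 mm tall, loose; not to be disturbed; origin at the centre of its underside
- bowl: white bowl of red tomatoes, 156 mm across, about 85 mm tall, loose; not to be disturbed; origin at the centre of its underside

How it is judged:
By the outcome, as a careful person would: the job done as asked, in the order asked, and still so for the second after the job is handed in, with the robot touching nothing.
It also fails if it takes over 72 s, if anything falls off the work surface, if the arm or the gripper's body presses on something with over 40 N, if the wrist force passes 120 N, or if a joint passes its speed limit or range.

## Working session

There is one attempt and no reset: what is moved stays moved. The work goes in short steps, Python scripts to look and compute and a tool call to move; the robot and the scene stay as the last step left them, time stands still between calls to the robot, and variables do not carry over. Pictures are saved under pics/ and viewed, at most 10 in all, crops included, and the job is handed in when it is done.

Besides the shell and the picture viewer there is one more tool, called after "Call:" as name(argument=value, ...) on one line, values as JSON. send_rows: Moves the arm, as the interface text tells. Its arguments: {"type":"object","properties":{"offset":{"type":"array"},"delta_rot":{"type":"array"},"grip":{"type":"number"}},"required":["offset","delta_rot"]}

```bash
ls; mkdir -p pics; python3 - <<'E'
from plant import get_obs, optics, finder
import cv2,numpy as np
print(get_obs())
for c in ["top","scene"]:
    im=optics.capture(c); cv2.imwrite(f"pics/{c}1.png",im[:,:,::-1])
    k=optics.get_calibration(c); print(c,k)
    for t in ["tin","potato1","jar","bowl"]:
        print(t,[(np.round(d["box"]).tolist(),round(d["confidence"],2)) for d in finder.boxes_of(t,c)])
E
```

```text
pics
{'time': 0.0, 'joint_positions': array([ 1.04696482e+00,  3.42727632e-01,  1.52504945e+00,  6.30136396e-06,
        1.27543395e+00, -1.45993139e-01]), 'dq': array([ 0.00160247, -0.00106518, -0.00058469,  0.00053184,  0.00033146,
       -0.00010041]), 'tau': array([ 1.45356520e-03, -4.31243455e+01, -2.44226807e+01,  7.18191988e-02,
        5.57570206e-02, -1.26895316e-04]), 'tool_pos': array([193.43384209, 487.59951534, 226.03112174]), 'tcp_rot': array([-3.13999237e+00, -2.41394997e-04,  2.76375226e+00]), 'contact_force': array([-0.17203612,  0.54715848,  0.6792069 ]), 'moment': array([ 0.01003028,  0.0065709 , -0.01999227]), 'finger_force': 0.0, 'grip_width': 91.78222864252737}
top {'fx': 514.7580562482171, 'fy': 514.7580562482171, 'cx': 317.73150088437706, 'cy': 195.69911131337867, 'world_from_camera': array([[ 2.52223154e-02, -9.91176930e-01,  1.30123508e-01,
         3.86237447e+02],
       [-9.99586955e-01, -2.67989676e-02, -1.03795309e-02,
        -6.44559021e+01],
       [ 1.37751273e-02, -1.29807966e-01, -9.91443462e-01,
         1.56446799e+03],
       [ 0.00000000e+00, 
[... 565 characters left out ...]
[-8.06658109e-02,  8.03969165e-01, -5.89174515e-01,
         1.31877469e+03],
       [ 9.96639778e-01,  5.66258997e-02, -5.91832772e-02,
         1.31576556e+01],
       [-1.42189929e-02, -5.91968825e-01, -8.05835424e-01,
         1.07784568e+03],
       [ 0.00000000e+00,  0.00000000e+00,  0.00000000e+00,
         1.00000000e+00]])}
tin [([244.0, 145.0, 399.0, 252.0], 0.64), ([322.0, 162.0, 350.0, 181.0], 0.32)]
potato1 [([322.0, 162.0, 353.0, 186.0], 0.94), ([321.0, 197.0, 349.0, 221.0], 0.91), ([311.0, 169.0, 336.0, 200.0], 0.88), ([345.0, 171.0, 362.0, 197.0], 0.69), ([470.0, 166.0, 486.0, 195.0], 0.64)]
jar [([466.0, 240.0, 501.0, 281.0], 0.91)]
bowl [([169.0, 145.0, 220.0, 184.0], 0.6)]
```

```bash
python3 - <<'E'
import cv2
a=cv2.imread("pics/top1.png")[110:290,140:490]; b=cv2.imread("pics/scene1.png")[120:290,150:510]
cv2.imwrite("pics/topc.png",cv2.resize(a,None,fx=2.25,fy=2.25,interpolation=cv2.INTER_CUBIC)); cv2.imwrite("pics/scenec.png",cv2.resize(b,None,fx=2.2,fy=2.2,interpolation=cv2.INTER_CUBIC))
E
```

```text
(no output)
```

View pics/topc.png

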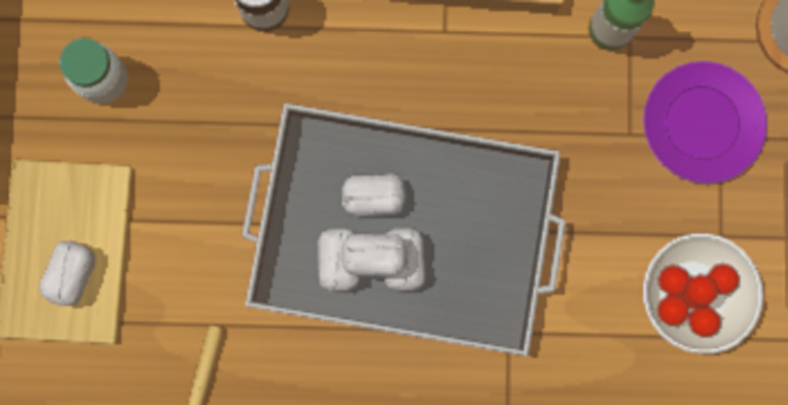

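View pics/scenec.png

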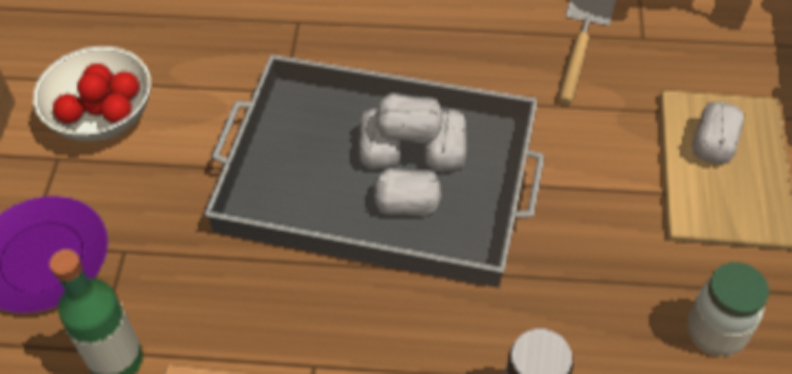

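The top view shows the tin, with P3 alone at crop (373,195), P1 and P2 at (340,260) and (405,260), P4 lying across them at (374,255), and P5 on the board at (68,273). In the tin, the left and right regions are free. Next I'll measure these in world coordinates.

```bash
cat > h.py <<'E'
import numpy as np, cv2
from plant import get_obs, optics, finder
from scipy.spatial.transform import Rotation as R
def deproj(uv,z,k):
    uv=np.atleast_2d(uv).astype(float); T=k["world_from_camera"]
    d=np.c_[(uv[:,0]-k["cx"])/k["fx"],(uv[:,1]-k["cy"])/k["fy"],np.ones(len(uv))]@T[:3,:3].T
    return T[:3,3]+d*((z-T[2,3])/d[:,2])[:,None]
def proj(p,k):
    T=k["world_from_camera"]; c=(np.atleast_2d(p)-T[:3,3])@T[:3,:3]
    return np.c_[k["fx"]*c[:,0]/c[:,2]+k["cx"],k["fy"]*c[:,1]/c[:,2]+k["cy"]]
def pots(cam,z,minc=.3):
    k=optics.get_calibration(cam); out=[]
    for d in finder.silhouettes("potato1",cam):
        if d["confidence"]<minc: continue
        ys,xs=np.nonzero(d["region"]); w=deproj(np.c_[xs,ys],z,k)[:,:2]
        (c,s,a)=cv2.minAreaRect(w.astype(np.float32))
        if s[0]<s[1]: s=s[::-1]; a+=90
        out.append((np.round(c).tolist(),np.round(s).tolist(),round((a+90)%180-90),round(d["confidence"],2)))
    return out
E
python3 - <<'E'
from h import *
k=optics.get_calibration("top")
c=np.array([(286,106),(558,153),(526,354),(248,303)])/2.25+[140,110]-.3
w=deproj(c,46,k)[:,:2]; print("tin corners",w.round(),"center",w.mean(0).round(1))
e=w-np.roll(w,1,0); print(np.hypot(*e.T).round(),np.degrees(np.arctan2(e[:,1],e[:,0])).round(1))
for cam in("top","scene"):
    optics.capture(cam)
    for p in pots(cam,35): print(cam,p)
optics.capture("top")
for t in ["spot1","spot2","spot3","spot4","spot5","jar","bowl"]:
    p=finder.pinpoint(t,"top"); print(t,[(deproj(d["uv"],4,k)[0].round().tolist(),round(d["confidence"],2)) for d in p[:2]])
E
```

```text
tin corners [[ 699.   75.]
 [ 646. -288.]
 [ 379. -249.]
 [ 436.  115.]] center [540.1 -86.7]
[266. 368. 269. 368.] [ -8.5 -98.4 171.5  81.1]
top ([505.0, -48.0], [84.0, 55.0], 88, 0.89)
top ([498.0, 3.0], [84.0, 47.0], 10, 0.88)
top ([498.0, -95.0], [80.0, 43.0], -9, 0.87)
top ([584.0, -45.0], [78.0, 51.0], -88, 0.72)
top ([470.0, 355.0], [87.0, 59.0], -19, 0.72)
scene ([470.0, 355.0], [102.0, 53.0], -19, 0.92)
scene ([508.0, -0.0], [95.0, 48.0], 2, 0.91)
scene ([595.0, -44.0], [89.0, 72.0], 90, 0.77)
scene ([474.0, -50.0], [89.0, 77.0], 85, 0.62)
scene ([510.0, -87.0], [96.0, 49.0], 6, 0.55)
spot1 [([625.0, 14.0, 4.0], 0.88), ([485.0, 36.0, 4.0], 0.79)]
spot2 [([625.0, 14.0, 4.0], 0.88), ([485.0, 36.0, 4.0], 0.79)]
spot3 [([625.0, 14.0, 4.0], 0.88), ([485.0, 36.0, 4.0], 0.79)]
spot4 [([625.0, 14.0, 4.0], 0.88), ([485.0, 36.0, 4.0], 0.79)]
spot5 [([625.0, 14.0, 4.0], 0.88), ([485.0, 36.0, 4.0], 0.79)]
jar [([741.0, 326.0, 4.0], 0.73)]
bowl [([466.0, -477.0, 4.0], 0.75), ([583.0, -46.0, 4.0], 0.57)]
```

```bash
cat > plan.py <<'E'
import numpy as np, json, sys, math
# plan(start=(x,y,z,yawdeg), wps=[(x,y,z,yaw,grip|None,hold_rows)]) -> prints calls
def plan(cur,wps,step=50,rstep=9):
    cur=np.array(cur,float); calls=[]
    for *p,g,hold in wps:
        p=np.array(p,float)
        rows=[]; prev=None
        s0=cur.copy()
        n=max(1,math.ceil(np.linalg.norm(p[:3]-s0[:3])/step),math.ceil(abs(p[3]-s0[3])/rstep))
        if np.allclose(p,s0): n=0
        pts=[s0+(p-s0)*i/n for i in range(1,n+1)]+[p]*hold
        st=s0; cur_rows=None
        for q in pts:
            for attempt in (0,1):
                base=calls[-1]["base"] if calls and calls[-1]["open"] else None
                if base is None or g is not None and calls[-1].get("gdone")!=id(p) :
                    base=calls[-1]["last"] if calls else cur
                    if calls: calls[-1]["open"]=False
                    calls.append(dict(base=base,last=base,open=True,o=[],r=[],g=g,gdone=id(p)))
                c=calls[-1]; y=math.radians(c["base"][3]); d=q[:3]-c["base"][:3]
                o=np.array([d[0]*math.cos(y)+d[1]*math.sin(y), d[0]*math.sin(y)-d[1]*math.cos(y), -d[2]])/120
                r=-(q[3]-c["base"][3])/360
                if len(c["o"])<8 and np.abs(o).max()<=1:
                    c["o"].append([round(float(v),3)+0 for v in o]); c["r"].append([0,0,round(r,4)]); c["last"]=q; break
                c["open"]=False
                calls.append(dict(base=c["last"],last=c["last"],open=True,o=[],r=[],g=None,gdone=id(p)))
        cur=p
    for c in calls: print(json.dumps({"offset":c["o"],"delta_rot":c["r"],**({"grip":c["g"]} if c["g"] is not None else {})}))
    print("end",cur.tolist())
E
python3 - <<'E'
from plan import plan
plan((193.65,488,226.74,158.35),[(470,355,130,161,.9,0),(470,355,45,161,None,0),(470,355,21,161,None,2)])
E
```

```text
{"offset": [[-0.364, -0.026, 0.115], [-0.728, -0.052, 0.23]], "delta_rot": [[0, 0, -0.0011], [0, 0, -0.0021]], "grip": 0.9}
{"offset": [[-0.364, -0.031, 0.115], [-0.728, -0.061, 0.23]], "delta_rot": [[0, 0, -0.0011], [0, 0, -0.0021]]}
{"offset": [[-0.363, -0.035, 0.115], [-0.727, -0.071, 0.23]], "delta_rot": [[0, 0, -0.0011], [0, 0, -0.0021]]}
{"offset": [[-0.363, -0.04, 0.115], [-0.363, -0.04, 0.469], [-0.363, -0.04, 0.823]], "delta_rot": [[0, 0, -0.0011], [0, 0, -0.0011], [0, 0, -0.0011]]}
{"offset": [[0.0, 0.0, 0.2], [0.0, 0.0, 0.2], [0.0, 0.0, 0.2]], "delta_rot": [[0, 0, -0.0], [0, 0, -0.0], [0, 0, -0.0]]}
end [470.0, 355.0, 21.0, 161.0]
```

Call:
send_rows(offset=[[-0.364,-0.026,0.115],[-0.728,-0.052,0.23]], delta_rot=[[0,0,-0.0011],[0,0,-0.0021]], grip=0.9)

```text
time: 1.35
tool_pos: [273.2, 449.8, 199.0]
tcp_rot: [3.141, 0.0, 2.779]
contact_force: [0.8, 0.1, 0.8]
grip_width: 82.8
finger_force: 0.0
```

Call:
send_rows(offset=[[-0.364,-0.031,0.115],[-0.728,-0.061,0.23]], delta_rot=[[0,0,-0.0011],[0,0,-0.0021]])

```text
time: 1.6
tool_pos: [352.8, 411.4, 171.2]
tcp_rot: [3.141, 0.0, 2.791]
contact_force: [0.1, 0.9, 0.3]
grip_width: 82.8
finger_force: 0.0
```

Call:
send_rows(offset=[[-0.363,-0.035,0.115],[-0.727,-0.071,0.23]], delta_rot=[[0,0,-0.0011],[0,0,-0.0021]])

```text
time: 1.85
tool_pos: [431.8, 373.3, 143.5]
tcp_rot: [3.141, 0.0, 2.804]
contact_force: [-0.2, 0.1, 0.4]
grip_width: 82.6
finger_force: 0.0
```

Call:
send_rows(offset=[[-0.363,-0.04,0.115],[-0.363,-0.04,0.115],[-0.363,-0.04,0.115]], delta_rot=[[0,0,-0.0011],[0,0,-0.0011],[0,0,-0.0011]])

```text
time: 2.22
tool_pos: [469.6, 355.1, 130.1]
tcp_rot: [-3.142, -0.001, 2.81]
contact_force: [0.3, 0.7, 0.7]
grip_width: 82.5
finger_force: 0.0
```

Call:
send_rows(offset=[[0,0,0.3],[0,0,0.6],[0,0,0.908],[0,0,0.908]], delta_rot=[[0,0,0],[0,0,0],[0,0,0],[0,0,0]])

```text
time: 2.72
tool_pos: [467.3, 354.9, 19.4]
tcp_rot: [-3.138, -0.004, 2.812]
contact_force: [0.0, 0.8, 0.8]
grip_width: 82.5
finger_force: 0.0
```

Call:
send_rows(offset=[[0,0,0],[0,0,0],[0,0,0],[0,0,0],[0,0,0],[0,0,-0.3],[0,0,-0.6],[0,0,-0.908]], delta_rot=[[0,0,0],[0,0,0],[0,0,0],[0,0,0],[0,0,0],[0,0,0],[0,0,0],[0,0,0]], grip=0)

```text
time: 3.72
tool_pos: [469.7, 354.7, 130.9]
tcp_rot: [-3.141, -0.001, 2.81]
contact_force: [-0.1, 0.6, -2.5]
grip_width: 53.9
finger_force: 29.9
```

```bash
python3 - <<'E'
from plan import plan
plan((470,355,130,161),[(453,-191,130,172,None,1),(453,-191,50,172,None,0),(453,-191,11,172,None,2)],step=39)
print()
plan((453,-191,11,172),[(453,-191,11,172,.8,3),(453,-191,130,172,None,0),(502,-48,130,90,None,1),(502,-48,56,90,None,1),(502,-48,56,90,0,5),(502,-48,130,90,None,0),(592,-212,130,172,None,1),(592,-212,11,172,None,2),(592,-212,11,172,.8,3),(592,-212,130,172,None,0)],step=39)
E
```

```text
{"offset": [[-0.09, -0.29, 0.0], [-0.18, -0.58, 0.0], [-0.269, -0.87, 0.0]], "delta_rot": [[0, 0, -0.002], [0, 0, -0.0041], [0, 0, -0.0061]]}
{"offset": [[-0.079, -0.293, 0.0], [-0.157, -0.586, 0.0], [-0.236, -0.879, 0.0]], "delta_rot": [[0, 0, -0.002], [0, 0, -0.0041], [0, 0, -0.0061]]}
{"offset": [[-0.067, -0.296, 0.0], [-0.135, -0.592, 0.0], [-0.202, -0.888, 0.0]], "delta_rot": [[0, 0, -0.002], [0, 0, -0.0041], [0, 0, -0.0061]]}
{"offset": [[-0.056, -0.298, 0.0], [-0.112, -0.597, 0.0], [-0.168, -0.895, 0.0]], "delta_rot": [[0, 0, -0.002], [0, 0, -0.0041], [0, 0, -0.0061]]}
{"offset": [[-0.044, -0.3, 0.0], [-0.089, -0.6, 0.0], [-0.133, -0.901, 0.0], [-0.133, -0.901, 0.0], [-0.133, -0.901, 0.222], [-0.133, -0.901, 0.444], [-0.133, -0.901, 0.667], [-0.133, -0.901, 0.992]], "delta_rot": [[0, 0, -0.002], [0, 0, -0.0041], [0, 0, -0.0061], [0, 0, -0.0061], [0, 0, -0.0061], [0, 0, -0.0061], [0, 0, -0.0061], [0, 0, -0.0061]]}
{"offset": [[0.0, 0.0, 0.0], [0.0, 0.0, 0.0]], "delta_rot": [[0, 0, -0.0], [0, 0, -0.0]]}
end [453.0, -191.0, 11.0, 172.0]

{"offset": [[0.0, 0.0, 0.0], [0.0, 0.0, 0.
[... 1405 characters left out ...]
 0, -0.0683], [0, 0, -0.0911], [0, 0, -0.1139], [0, 0, -0.1367]]}
{"offset": [[-0.11, -0.11, 0.0], [-0.11, -0.11, 0.0], [-0.11, -0.11, 0.248], [-0.11, -0.11, 0.496], [-0.11, -0.11, 0.744], [-0.11, -0.11, 0.992], [-0.11, -0.11, 0.992], [-0.11, -0.11, 0.992]], "delta_rot": [[0, 0, -0.0228], [0, 0, -0.0228], [0, 0, -0.0228], [0, 0, -0.0228], [0, 0, -0.0228], [0, 0, -0.0228], [0, 0, -0.0228], [0, 0, -0.0228]]}
{"offset": [[0.0, 0.0, 0.0], [0.0, 0.0, 0.0], [0.0, 0.0, 0.0], [0.0, 0.0, -0.248], [0.0, 0.0, -0.496], [0.0, 0.0, -0.744], [0.0, 0.0, -0.992]], "delta_rot": [[0, 0, -0.0], [0, 0, -0.0], [0, 0, -0.0], [0, 0, -0.0], [0, 0, -0.0], [0, 0, -0.0], [0, 0, -0.0]]}
end [592.0, -212.0, 130.0, 172.0]
```

Call:
send_rows(offset=[[-0.09,-0.29,0.0],[-0.18,-0.58,0.0],[-0.269,-0.87,0.0]], delta_rot=[[0,0,-0.002],[0,0,-0.0041],[0,0,-0.0061]])

```text
time: 4.1
tool_pos: [466.3, 244.6, 130.1]
tcp_rot: [-3.142, -0.0, 2.849]
contact_force: [0.8, -1.5, -2.4]
grip_width: 53.6
finger_force: 29.9
```

Call:
send_rows(offset=[[-0.079,-0.293,0.0],[-0.157,-0.586,0.0],[-0.236,-0.879,0.0]], delta_rot=[[0,0,-0.002],[0,0,-0.0041],[0,0,-0.0061]])

```text
time: 4.47
tool_pos: [462.9, 135.4, 130.1]
tcp_rot: [3.142, -0.0, 2.887]
contact_force: [0.2, -0.2, -1.8]
grip_width: 54.2
finger_force: 29.9
```

Call:
send_rows(offset=[[-0.067,-0.296,0.0],[-0.135,-0.592,0.0],[-0.202,-0.888,0.0]], delta_rot=[[0,0,-0.002],[0,0,-0.0041],[0,0,-0.0061]])

```text
time: 4.85
tool_pos: [459.6, 26.2, 130.1]
tcp_rot: [3.141, -0.0, 2.926]
contact_force: [0.9, 0.1, -1.6]
grip_width: 53.8
finger_force: 29.9
```

Call:
send_rows(offset=[[-0.056,-0.298,0.0],[-0.112,-0.597,0.0],[-0.168,-0.895,0.0]], delta_rot=[[0,0,-0.002],[0,0,-0.0041],[0,0,-0.0061]])

```text
time: 5.22
tool_pos: [456.2, -83.0, 130.1]
tcp_rot: [3.141, -0.0, 2.964]
contact_force: [1.0, 0.4, -1.9]
grip_width: 54.0
finger_force: 29.9
```

Call:
send_rows(offset=[[-0.044,-0.3,0.0],[-0.089,-0.6,0.0],[-0.133,-0.901,0.0],[-0.133,-0.901,0.0]], delta_rot=[[0,0,-0.002],[0,0,-0.0041],[0,0,-0.0061],[0,0,-0.0061]])

```text
time: 5.72
tool_pos: [452.9, -193.2, 130.0]
tcp_rot: [-3.141, 0.0, 2.999]
contact_force: [-0.7, -0.4, -2.2]
grip_width: 53.8
finger_force: 29.9
```

```bash
sed -i 's/for \*p,g,hold in wps:/for wi,(*p,g,hold) in enumerate(wps):/; s/id(p)/wi/g' plan.py; python3 - <<'E'
from plan import plan
plan((453,-191,11,172),[(453,-191,11,172,.8,3),(453,-191,130,172,None,0),(502,-48,130,90,None,1),(502,-48,56,90,None,2),(502,-48,56,90,0,5),(502,-48,130,90,None,0)],step=39)
E
```

```text
{"offset": [[0.0, 0.0, 0.0], [0.0, 0.0, 0.0], [0.0, 0.0, 0.0], [0.0, 0.0, -0.248], [0.0, 0.0, -0.496], [0.0, 0.0, -0.744], [0.0, 0.0, -0.992], [-0.024, 0.124, -0.992]], "delta_rot": [[0, 0, -0.0], [0, 0, -0.0], [0, 0, -0.0], [0, 0, -0.0], [0, 0, -0.0], [0, 0, -0.0], [0, 0, -0.0], [0, 0, 0.0228]], "grip": 0.8}
{"offset": [[-0.006, 0.126, 0.0], [-0.012, 0.252, 0.0], [-0.018, 0.377, 0.0], [-0.024, 0.503, 0.0], [-0.03, 0.629, 0.0], [-0.036, 0.755, 0.0], [-0.042, 0.881, 0.0]], "delta_rot": [[0, 0, 0.0228], [0, 0, 0.0456], [0, 0, 0.0683], [0, 0, 0.0911], [0, 0, 0.1139], [0, 0, 0.1367], [0, 0, 0.1594]]}
{"offset": [[0.103, 0.073, 0.0], [0.206, 0.146, 0.0], [0.206, 0.146, 0.0], [0.206, 0.146, 0.308], [0.206, 0.146, 0.617], [0.206, 0.146, 0.617], [0.206, 0.146, 0.617]], "delta_rot": [[0, 0, 0.0228], [0, 0, 0.0456], [0, 0, 0.0456], [0, 0, 0.0456], [0, 0, 0.0456], [0, 0, 0.0456], [0, 0, 0.0456]]}
{"offset": [[0.0, 0.0, 0.0], [0.0, 0.0, 0.0], [0.0, 0.0, 0.0], [0.0, 0.0, 0.0], [0.0, 0.0, 0.0], [0.0, 0.0, -0.308], [0.0, 0.0, -0.617]], "delta_rot": [[0, 0, -0.0], [0, 0, -0.0], [0, 0, -0.0], [0, 0, -0.0], [0, 0, -0.0], [0, 0, -0.0], [0, 0, -0.0]], "grip": 0}
end [502.0, -48.0, 130.0, 90.0]
```

Call:
send_rows(offset=[[0,0,0.3],[0,0,0.6],[0,0,0.8],[0,0,0.92],[0,0,0.992],[0,0,0.992]], delta_rot=[[0,0,0],[0,0,0],[0,0,0],[0,0,0],[0,0,0],[0,0,0]])

```text
time: 6.48
tool_pos: [453.5, -191.0, 11.4]
tcp_rot: [-3.141, 0.001, 3.002]
contact_force: [-0.2, -1.1, -2.6]
grip_width: 54.0
finger_force: 29.9
```

Call:
send_rows(offset=[[0.0,0.0,0.0],[0.0,0.0,0.0],[0.0,0.0,0.0],[0.0,0.0,-0.248],[0.0,0.0,-0.496],[0.0,0.0,-0.744],[0.0,0.0,-0.992],[-0.024,0.124,-0.992]], delta_rot=[[0,0,0],[0,0,0],[0,0,0],[0,0,0],[0,0,0],[0,0,0],[0,0,0],[0,0,0.0228]], grip=0.8)

```text
time: 7.48
tool_pos: [459.2, -178.0, 132.6]
tcp_rot: [-3.14, 0.005, 2.854]
contact_force: [-0.0, -0.2, -0.4]
grip_width: 73.4
finger_force: 0.0
```

Call:
send_rows(offset=[[-0.006,0.126,0.0],[-0.012,0.252,0.0],[-0.018,0.377,0.0],[-0.024,0.503,0.0],[-0.03,0.629,0.0],[-0.036,0.755,0.0],[-0.042,0.881,0.0]], delta_rot=[[0,0,0.0228],[0,0,0.0456],[0,0,0.0683],[0,0,0.0911],[0,0,0.1139],[0,0,0.1367],[0,0,0.1594]], grip=0.85)

```text
time: 8.35
tool_pos: [492.5, -76.2, 130.2]
tcp_rot: [3.141, 0.0, 1.852]
contact_force: [-0.2, -0.3, 0.3]
grip_width: 77.8
finger_force: 0.0
```

Call:
send_rows(offset=[[0.103,0.073,0.0],[0.206,0.146,0.0],[0.206,0.146,0.0],[0.206,0.146,0.0]], delta_rot=[[0,0,0.0228],[0,0,0.0456],[0,0,0.0456],[0,0,0.0456]])

```text
time: 8.85
tool_pos: [502.0, -48.4, 130.1]
tcp_rot: [-3.142, 0.0, 1.573]
contact_force: [-0.1, 0.2, -0.7]
grip_width: 78.2
finger_force: 0.0
```

```bash
python3 - <<'E'
from h import *
im=optics.capture("wrist"); cv2.imwrite("pics/w1.png",im[:,:,::-1])
print(get_obs()["tool_pos"],pots("wrist",96))
for z in(35,75):
    for p in pots("wrist",z): print(z,p)
optics.capture("top")
for p in pots("top",35): print(p)
E
```

```text
[501.97925904 -48.46073683 130.1247685 ] [([465.0, -131.0], [64.0, 35.0], 1, 0.87), ([564.0, -26.0], [65.0, 43.0], -85, 0.85), ([498.0, 8.0], [64.0, 40.0], 4, 0.8), ([502.0, -43.0], [81.0, 50.0], 90, 0.78), ([500.0, -61.0], [63.0, 42.0], 0, 0.57)]
35 ([453.0, -183.0], [85.0, 45.0], 1, 0.87)
35 ([584.0, -44.0], [86.0, 57.0], -85, 0.85)
35 ([497.0, 0.0], [84.0, 52.0], 4, 0.8)
35 ([502.0, -67.0], [107.0, 65.0], 90, 0.78)
35 ([500.0, -90.0], [83.0, 55.0], 0, 0.57)
75 ([461.0, -149.0], [71.0, 38.0], 1, 0.87)
75 ([571.0, -32.0], [72.0, 48.0], -85, 0.85)
75 ([498.0, 5.0], [71.0, 44.0], 4, 0.8)
75 ([502.0, -51.0], [90.0, 55.0], 89, 0.78)
75 ([500.0, -71.0], [70.0, 47.0], 0, 0.57)
([453.0, -190.0], [82.0, 53.0], -6, 0.68)
([479.0, 13.0], [42.0, 27.0], 2, 0.43)
```

View pics/w1.png

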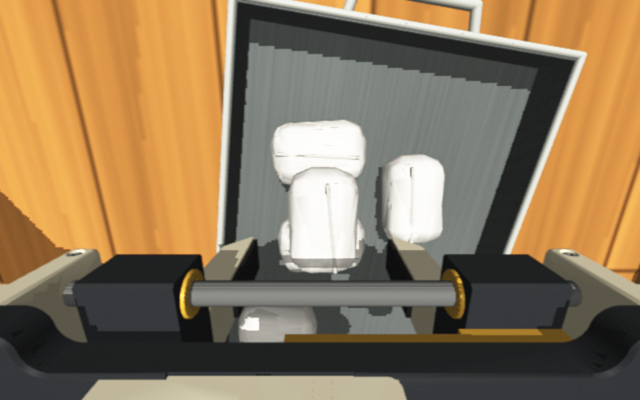

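The wrist view shows P4 at (325,218) between the open fingers. P1, P3 and P5 all match the measured positions, and P5 sits at its spot.

Call:
send_rows(offset=[[0,0,0.25],[0,0,0.5],[0,0,0.617],[0,0,0.617]], delta_rot=[[0,0,0],[0,0,0],[0,0,0],[0,0,0]])

```text
time: 9.65
tool_pos: [501.8, -48.0, 55.5]
tcp_rot: [-3.14, -0.0, 1.571]
contact_force: [-0.0, 1.0, 0.4]
grip_width: 78.0
finger_force: 0.0
```

Call:
send_rows(offset=[[0,0,0],[0,0,0],[0,0,0],[0,0,0],[0,0,-0.3],[0,0,-0.617],[0,0,-0.617]], delta_rot=[[0,0,0],[0,0,0],[0,0,0],[0,0,0],[0,0,0],[0,0,0],[0,0,0]], grip=0)

```text
time: 10.52
tool_pos: [503.8, -48.3, 132.6]
tcp_rot: [3.136, 0.001, 1.571]
contact_force: [0.3, -0.7, -1.1]
grip_width: 53.7
finger_force: 30.0
```

```bash
python3 - <<'E'
from plan import plan
z=130
plan((502,-48,z,90),[(592,-212,z,172,None,2),(592,-212,30,172,None,0),(592,-212,11,172,None,2)],step=39)
print()
plan((592,-212,11,172),[(592,-212,11,172,.8,3),(592,-212,90,172,None,0),(584,-44,90,94,None,2),(584,-44,10,94,None,2),(584,-44,10,94,0,5),(584,-44,70,94,None,0),(625,15,70,172,None,2),(625,15,11,172,None,2),(625,15,11,172,.8,3),(625,15,90,172,None,0)],step=32)
E
```

```text
{"offset": [[-0.137, 0.075, 0.0], [-0.273, 0.15, 0.0], [-0.41, 0.225, 0.0], [-0.547, 0.3, 0.0], [-0.683, 0.375, 0.0], [-0.82, 0.45, 0.0], [-0.957, 0.525, 0.0]], "delta_rot": [[0, 0, -0.0228], [0, 0, -0.0456], [0, 0, -0.0683], [0, 0, -0.0911], [0, 0, -0.1139], [0, 0, -0.1367], [0, 0, -0.1594]]}
{"offset": [[-0.137, -0.075, 0.0], [-0.274, -0.149, 0.0], [-0.41, -0.224, 0.0], [-0.41, -0.224, 0.0], [-0.41, -0.224, 0.0], [-0.41, -0.224, 0.278], [-0.41, -0.224, 0.556], [-0.41, -0.224, 0.833]], "delta_rot": [[0, 0, -0.0228], [0, 0, -0.0456], [0, 0, -0.0683], [0, 0, -0.0683], [0, 0, -0.0683], [0, 0, -0.0683], [0, 0, -0.0683], [0, 0, -0.0683]]}
{"offset": [[0.0, 0.0, 0.158], [0.0, 0.0, 0.158], [0.0, 0.0, 0.158]], "delta_rot": [[0, 0, -0.0], [0, 0, -0.0], [0, 0, -0.0]]}
end [592.0, -212.0, 11.0, 172.0]

{"offset": [[0.0, 0.0, 0.0], [0.0, 0.0, 0.0], [0.0, 0.0, 0.0], [0.0, 0.0, -0.219], [0.0, 0.0, -0.439], [0.0, 0.0, -0.658], [0.029, 0.153, -0.658], [0.058, 0.306, -0.658]], "delta_rot": [[0, 0, -0.0], [0, 0, -0.0], [0, 0, -0.0], [0, 0, -0.0], [0, 0, -0.0], [0, 0, -0.0], [0, 0, 0.0241], [0, 0, 0.0
[... 979 characters left out ...]
0.27, 0.294, 0.0], [0.315, 0.343, 0.0], [0.36, 0.392, 0.0]], "delta_rot": [[0, 0, -0.0241], [0, 0, -0.0481], [0, 0, -0.0722], [0, 0, -0.0963], [0, 0, -0.1204], [0, 0, -0.1444], [0, 0, -0.1685], [0, 0, -0.1926]]}
{"offset": [[0.0, 0.0, 0.0], [0.0, 0.0, 0.0], [0.0, 0.0, 0.246], [0.0, 0.0, 0.492], [0.0, 0.0, 0.492], [0.0, 0.0, 0.492]], "delta_rot": [[0, 0, -0.0], [0, 0, -0.0], [0, 0, -0.0], [0, 0, -0.0], [0, 0, -0.0], [0, 0, -0.0]]}
{"offset": [[0.0, 0.0, 0.0], [0.0, 0.0, 0.0], [0.0, 0.0, 0.0], [0.0, 0.0, -0.219], [0.0, 0.0, -0.439], [0.0, 0.0, -0.658]], "delta_rot": [[0, 0, -0.0], [0, 0, -0.0], [0, 0, -0.0], [0, 0, -0.0], [0, 0, -0.0], [0, 0, -0.0]], "grip": 0.8}
end [625.0, 15.0, 90.0, 172.0]
```

Call:
send_rows(offset=[[-0.137,0.075,0.0],[-0.273,0.15,0.0],[-0.41,0.225,0.0],[-0.547,0.3,0.0],[-0.683,0.375,0.0],[-0.82,0.45,0.0],[-0.957,0.525,0.0]], delta_rot=[[0,0,-0.0228],[0,0,-0.0456],[0,0,-0.0683],[0,0,-0.0911],[0,0,-0.1139],[0,0,-0.1367],[0,0,-0.1594]])

```text
time: 11.4
tool_pos: [564.6, -163.0, 128.4]
tcp_rot: [-3.141, -0.003, 2.577]
contact_force: [1.3, 0.3, -0.0]
grip_width: 53.8
finger_force: 30.0
```

Call:
send_rows(offset=[[-0.137,-0.075,0.0],[-0.274,-0.149,0.0],[-0.41,-0.224,0.0],[-0.41,-0.224,0.0],[-0.41,-0.224,0.0],[-0.41,-0.224,0.278],[-0.41,-0.224,0.556],[-0.41,-0.224,0.833]], delta_rot=[[0,0,-0.0228],[0,0,-0.0456],[0,0,-0.0683],[0,0,-0.0683],[0,0,-0.0683],[0,0,-0.0683],[0,0,-0.0683],[0,0,-0.0683]])

```text
time: 12.4
tool_pos: [591.7, -210.9, 29.2]
tcp_rot: [3.141, -0.0, 3.0]
contact_force: [-0.0, -0.1, -1.2]
grip_width: 54.0
finger_force: 30.0
```

Call:
send_rows(offset=[[0.0,0.0,0.1],[0.0,0.0,0.158],[0.0,0.0,0.158]], delta_rot=[[0,0,0],[0,0,0],[0,0,0]])

```text
time: 12.78
tool_pos: [592.6, -212.1, 12.1]
tcp_rot: [-3.141, 0.001, 3.001]
contact_force: [-0.3, 0.9, -1.0]
grip_width: 54.4
finger_force: 30.0
```

Call:
send_rows(offset=[[0.0,0.0,0.0],[0.0,0.0,0.0],[0.0,0.0,0.0],[0.0,0.0,-0.219],[0.0,0.0,-0.439],[0.0,0.0,-0.658],[0.029,0.153,-0.658],[0.058,0.306,-0.658]], delta_rot=[[0,0,0],[0,0,0],[0,0,0],[0,0,0],[0,0,0],[0,0,0],[0,0,0.0241],[0,0,0.0481]], grip=0.8)

```text
time: 13.78
tool_pos: [590.5, -174.5, 90.8]
tcp_rot: [3.141, 0.001, 2.693]
contact_force: [-0.5, 0.5, -0.3]
grip_width: 73.7
finger_force: 0.0
```

Call:
send_rows(offset=[[0.073,0.137,0.0],[0.147,0.275,0.0],[0.22,0.412,0.0],[0.293,0.55,0.0],[0.366,0.687,0.0],[0.44,0.825,0.0],[0.513,0.962,0.0],[0.513,0.962,0.0]], delta_rot=[[0,0,0.0241],[0,0,0.0481],[0,0,0.0722],[0,0,0.0963],[0,0,0.1204],[0,0,0.1444],[0,0,0.1685],[0,0,0.1685]])

```text
time: 14.78
tool_pos: [584.1, -43.0, 90.4]
tcp_rot: [3.141, -0.0, 1.643]
contact_force: [0.9, -0.7, -0.7]
grip_width: 73.5
finger_force: 0.0
```

```bash
python3 - <<'E'
from h import *
print(get_obs()["tool_pos"],get_obs()["time"])
for c in("wrist","scene","top"):
    im=optics.capture(c); cv2.imwrite(f"pics/{c}2.png",im[:,:,::-1])
    for p in pots(c,35): print(c,p)
E
```

```text
[584.10948211 -43.03334905  90.36586096] 14.775
wrist ([505.0, -70.0], [85.0, 47.0], -14, 0.98)
wrist ([585.0, -46.0], [87.0, 53.0], -86, 0.75)
wrist ([498.0, -2.0], [87.0, 54.0], 3, 0.55)
scene ([600.0, -210.0], [95.0, 57.0], -10, 0.93)
scene ([505.0, 4.0], [99.0, 41.0], 3, 0.89)
scene ([609.0, -43.0], [83.0, 40.0], -86, 0.88)
scene ([510.0, -88.0], [88.0, 46.0], 6, 0.79)
scene ([463.0, -190.0], [97.0, 55.0], -6, 0.7)
scene ([460.0, -485.0], [157.0, 153.0], 4, 0.55)
top ([592.0, -211.0], [84.0, 55.0], -8, 0.79)
top ([455.0, -190.0], [77.0, 56.0], 1, 0.57)
top ([494.0, -102.0], [75.0, 31.0], -17, 0.49)
```

View pics/scene2.png

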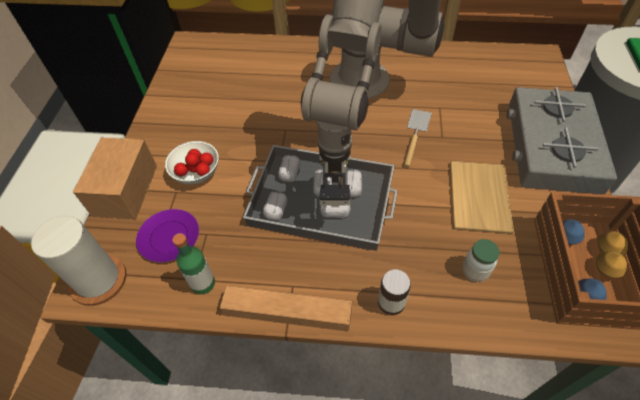

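The scene view shows P5 at (287,167) and P4 at (274,206), both placed. The gripper is above P3 at (336,205), and its position is confirmed as (585,-45). I'll pick it.

Call:
send_rows(offset=[[0.0,0.0,0.222],[0.0,0.0,0.444],[0.0,0.0,0.58],[0.0,0.0,0.667],[0.0,0.0,0.667]], delta_rot=[[0,0,0],[0,0,0],[0,0,0],[0,0,0],[0,0,0]])

```text
time: 15.7
tool_pos: [583.8, -44.1, 9.6]
tcp_rot: [-3.14, -0.0, 1.64]
contact_force: [0.5, 0.1, 0.4]
grip_width: 73.1
finger_force: 0.0
```

Call:
send_rows(offset=[[0.0,0.0,0.0],[0.0,0.0,0.0],[0.0,0.0,0.0],[0.0,0.0,0.0],[0.0,0.0,0.0],[0.0,0.0,-0.25],[0.0,0.0,-0.5],[0.052,0.042,-0.5]], delta_rot=[[0,0,0],[0,0,0],[0,0,0],[0,0,0],[0,0,0],[0,0,0],[0,0,0],[0,0,-0.0241]], grip=0)

```text
time: 16.7
tool_pos: [589.6, -37.9, 72.1]
tcp_rot: [3.139, 0.001, 1.795]
contact_force: [0.6, 0.3, -2.6]
grip_width: 53.9
finger_force: 30.0
```

Call:
send_rows(offset=[[0.045,0.049,0.0],[0.09,0.098,0.0],[0.135,0.147,0.0],[0.18,0.196,0.0],[0.225,0.245,0.0],[0.27,0.294,0.0],[0.315,0.343,0.0],[0.36,0.392,0.0]], delta_rot=[[0,0,-0.0241],[0,0,-0.0481],[0,0,-0.0722],[0,0,-0.0963],[0,0,-0.1204],[0,0,-0.1444],[0,0,-0.1685],[0,0,-0.1926]])

```text
time: 17.7
tool_pos: [624.5, 15.3, 69.2]
tcp_rot: [-3.142, -0.002, 3.007]
contact_force: [-0.1, 0.3, -2.4]
grip_width: 54.0
finger_force: 30.0
```

Call:
send_rows(offset=[[0.0,0.0,0.0],[0.0,0.0,0.0],[0.0,0.0,0.2],[0.0,0.0,0.4],[0.0,0.0,0.492],[0.0,0.0,0.492]], delta_rot=[[0,0,0],[0,0,0],[0,0,0],[0,0,0],[0,0,0],[0,0,0]])

```text
time: 18.45
tool_pos: [625.1, 14.8, 11.1]
tcp_rot: [3.142, -0.0, 3.0]
contact_force: [0.7, 0.1, -0.7]
grip_width: 53.8
finger_force: 30.0
```

```bash
python3 - <<'E'
from plan import plan
plan((625,15,11,172),[(625,15,11,172,.8,3),(625,15,90,172,None,0),(498,0,90,183,None,2),(498,0,10,183,None,2),(498,0,10,183,0,5),(498,0,70,183,None,0),(486,36,70,172,None,2),(486,36,11,172,None,2),(486,36,11,172,.8,3),(486,36,90,172,None,0)],step=32)
E
```

```text
{"offset": [[0.0, 0.0, 0.0], [0.0, 0.0, 0.0], [0.0, 0.0, 0.0], [0.0, 0.0, -0.219], [0.0, 0.0, -0.439], [0.0, 0.0, -0.658], [0.258, -0.068, -0.658], [0.515, -0.136, -0.658]], "delta_rot": [[0, 0, -0.0], [0, 0, -0.0], [0, 0, -0.0], [0, 0, -0.0], [0, 0, -0.0], [0, 0, -0.0], [0, 0, -0.0076], [0, 0, -0.0153]], "grip": 0.8}
{"offset": [[0.263, -0.043, 0.0], [0.526, -0.086, 0.0], [0.526, -0.086, 0.0], [0.526, -0.086, 0.0], [0.526, -0.086, 0.222], [0.526, -0.086, 0.444], [0.526, -0.086, 0.667], [0.526, -0.086, 0.667]], "delta_rot": [[0, 0, -0.0076], [0, 0, -0.0153], [0, 0, -0.0153], [0, 0, -0.0153], [0, 0, -0.0153], [0, 0, -0.0153], [0, 0, -0.0153], [0, 0, -0.0153]]}
{"offset": [[0.0, 0.0, 0.0]], "delta_rot": [[0, 0, -0.0]]}
{"offset": [[0.0, 0.0, 0.0], [0.0, 0.0, 0.0], [0.0, 0.0, 0.0], [0.0, 0.0, 0.0], [0.0, 0.0, 0.0], [0.0, 0.0, -0.25], [0.0, 0.0, -0.5], [0.042, 0.152, -0.5]], "delta_rot": [[0, 0, -0.0], [0, 0, -0.0], [0, 0, -0.0], [0, 0, -0.0], [0, 0, -0.0], [0, 0, -0.0], [0, 0, -0.0], [0, 0, 0.0153]], "grip": 0}
{"offset": [[0.056, 0.148, 0.0], [0.056, 0.148, 0.0], [0.056, 0.148, 0.0], [0.056, 0.148, 0.246], [0.056, 0.148, 0.492], [0.056, 0.148, 0.492], [0.056, 0.148, 0.492]], "delta_rot": [[0, 0, 0.0153], [0, 0, 0.0153], [0, 0, 0.0153], [0, 0, 0.0153], [0, 0, 0.0153], [0, 0, 0.0153], [0, 0, 0.0153]]}
{"offset": [[0.0, 0.0, 0.0], [0.0, 0.0, 0.0], [0.0, 0.0, 0.0], [0.0, 0.0, -0.219], [0.0, 0.0, -0.439], [0.0, 0.0, -0.658]], "delta_rot": [[0, 0, -0.0], [0, 0, -0.0], [0, 0, -0.0], [0, 0, -0.0], [0, 0, -0.0], [0, 0, -0.0]], "grip": 0.8}
end [486.0, 36.0, 90.0, 172.0]
```

Call:
send_rows(offset=[[0.0,0.0,0.0],[0.0,0.0,0.0],[0.0,0.0,0.0],[0.0,0.0,-0.219],[0.0,0.0,-0.439],[0.0,0.0,-0.658],[0.258,-0.068,-0.658],[0.515,-0.136,-0.658]], delta_rot=[[0,0,0],[0,0,0],[0,0,0],[0,0,0],[0,0,0],[0,0,0],[0,0,-0.0076],[0,0,-0.0153]], grip=0.8)

```text
time: 19.45
tool_pos: [561.1, 7.4, 90.5]
tcp_rot: [-3.142, 0.001, 3.1]
contact_force: [0.3, 0.0, -1.3]
grip_width: 73.7
finger_force: 0.0
```

Call:
send_rows(offset=[[0.263,-0.043,0.0],[0.526,-0.086,0.0],[0.526,-0.086,0.0],[0.526,-0.086,0.0]], delta_rot=[[0,0,-0.0076],[0,0,-0.0153],[0,0,-0.0153],[0,0,-0.0153]])

```text
time: 19.95
tool_pos: [499.2, -0.2, 90.5]
tcp_rot: [-3.141, 0.002, -3.09]
contact_force: [0.0, -0.5, 1.2]
grip_width: 73.4
finger_force: 0.0
```

```bash
python3 - <<'E'
from h import *
print(get_obs()["tool_pos"],get_obs()["time"])
for c in("wrist","scene","top"):
    im=optics.capture(c); cv2.imwrite(f"pics/{c}3.png",im[:,:,::-1])
    for p in pots(c,30): print(c,p)
E
```

```text
[ 4.99237154e+02 -1.80721192e-01  9.05469382e+01] 19.95
wrist ([597.0, 16.0], [57.0, 31.0], -89, 0.96)
wrist ([499.0, -1.0], [89.0, 55.0], 3, 0.88)
wrist ([452.0, -193.0], [87.0, 76.0], -7, 0.8)
wrist ([499.0, -89.0], [85.0, 60.0], 3, 0.77)
wrist ([547.0, -182.0], [9.0, 8.0], -90, 0.56)
scene ([458.0, -191.0], [97.0, 57.0], -1, 0.88)
scene ([504.0, -89.0], [100.0, 52.0], 4, 0.6)
scene ([502.0, -2.0], [99.0, 52.0], 2, 0.59)
scene ([628.0, 15.0], [94.0, 56.0], -10, 0.59)
scene ([597.0, -210.0], [94.0, 60.0], -14, 0.57)
top ([593.0, -211.0], [87.0, 55.0], -10, 0.93)
top ([629.0, 15.0], [76.0, 53.0], -9, 0.79)
top ([453.0, -190.0], [83.0, 54.0], -6, 0.78)
top ([466.0, 2.0], [42.0, 15.0], -89, 0.66)
top ([494.0, -100.0], [84.0, 44.0], -26, 0.47)
```

View pics/wrist3.png

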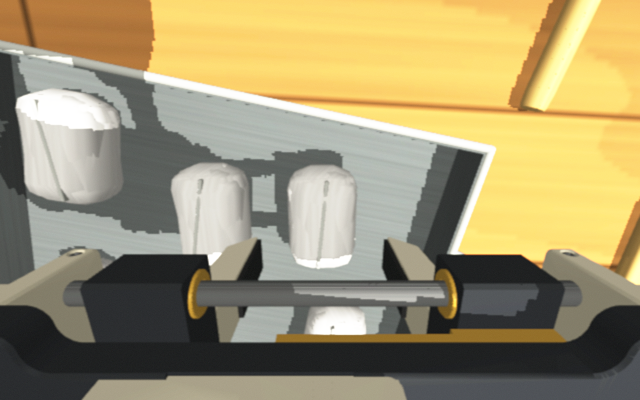

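The wrist view shows P1 centred between the fingers at (322,215), with P2 at (213,212) clear of the left finger. I'll pick P1.

Call:
send_rows(offset=[[0.0,0.0,0.222],[0.0,0.0,0.444],[0.0,0.0,0.58],[0.0,0.0,0.667],[0.0,0.0,0.667]], delta_rot=[[0,0,0],[0,0,0],[0,0,0],[0,0,0],[0,0,0]])

```text
time: 20.88
tool_pos: [498.0, -0.0, 9.5]
tcp_rot: [3.141, -0.001, -3.089]
contact_force: [-1.0, -0.2, 0.2]
grip_width: 73.3
finger_force: 0.0
```

Call:
send_rows(offset=[[0.0,0.0,0.0],[0.0,0.0,0.0],[0.0,0.0,0.0],[0.0,0.0,0.0],[0.0,0.0,0.0],[0.0,0.0,-0.25],[0.0,0.0,-0.5],[0.042,0.152,-0.5]], delta_rot=[[0,0,0],[0,0,0],[0,0,0],[0,0,0],[0,0,0],[0,0,0],[0,0,0],[0,0,0.0153]], grip=0)

```text
time: 21.88
tool_pos: [493.9, 17.2, 71.9]
tcp_rot: [-3.141, 0.005, 3.094]
contact_force: [-0.1, -0.2, -3.7]
grip_width: 53.8
finger_force: 30.0
```

Call:
send_rows(offset=[[0.056,0.148,0.0],[0.056,0.148,0.0],[0.056,0.148,0.0],[0.056,0.148,0.2],[0.056,0.148,0.4],[0.056,0.148,0.492],[0.056,0.148,0.492]], delta_rot=[[0,0,0.0153],[0,0,0.0153],[0,0,0.0153],[0,0,0.0153],[0,0,0.0153],[0,0,0.0153],[0,0,0.0153]])

```text
time: 22.75
tool_pos: [486.4, 35.5, 10.7]
tcp_rot: [-3.142, -0.0, 3.002]
contact_force: [-0.5, -0.1, -1.8]
grip_width: 54.0
finger_force: 30.0
```

```bash
python3 - <<'E'
from plan import plan
plan((486,36,11,172),[(486,36,11,172,.8,3),(486,36,90,172,None,0),(499,-90,90,183,None,2)],step=32)
plan((499,-90,90,183),[(499,-90,10,183,None,2),(499,-90,10,183,0,5),(499,-90,40,183,None,0),(539,-88,40,172,None,2),(539,-88,11,172,None,2),(539,-88,11,172,.8,3),(539,-88,130,172,None,0)],step=32)
plan((539,-88,130,172),[(400,150,240,172,None,2)])
E
```

```text
{"offset": [[0.0, 0.0, 0.0], [0.0, 0.0, 0.0], [0.0, 0.0, 0.0], [0.0, 0.0, -0.219], [0.0, 0.0, -0.439], [0.0, 0.0, -0.658], [-0.063, -0.256, -0.658], [-0.127, -0.512, -0.658]], "delta_rot": [[0, 0, -0.0], [0, 0, -0.0], [0, 0, -0.0], [0, 0, -0.0], [0, 0, -0.0], [0, 0, -0.0], [0, 0, -0.0076], [0, 0, -0.0153]], "grip": 0.8}
{"offset": [[-0.039, -0.261, 0.0], [-0.077, -0.522, 0.0], [-0.077, -0.522, 0.0], [-0.077, -0.522, 0.0]], "delta_rot": [[0, 0, -0.0076], [0, 0, -0.0153], [0, 0, -0.0153], [0, 0, -0.0153]]}
end [499.0, -90.0, 90.0, 183.0]
{"offset": [[0.0, 0.0, 0.222], [0.0, 0.0, 0.444], [0.0, 0.0, 0.667], [0.0, 0.0, 0.667], [0.0, 0.0, 0.667]], "delta_rot": [[0, 0, -0.0], [0, 0, -0.0], [0, 0, -0.0], [0, 0, -0.0], [0, 0, -0.0]]}
{"offset": [[0.0, 0.0, 0.0], [0.0, 0.0, 0.0], [0.0, 0.0, 0.0], [0.0, 0.0, 0.0], [0.0, 0.0, 0.0], [0.0, 0.0, -0.25], [-0.167, 0.0, -0.25], [-0.334, -0.001, -0.25]], "delta_rot": [[0, 0, -0.0], [0, 0, -0.0], [0, 0, -0.0], [0, 0, -0.0], [0, 0, -0.0], [0, 0, -0.0], [0, 0, 0.0153], [0, 0, 0.0306]], "grip": 0}
{"offset": [[0.0, 0.0, 0.0], [0.0, 0.0, 0.0], [0.0, 0.0, 0.242], [0.0, 0.0, 0.242], [0.0, 0.0, 0.242]], "delta_rot": [[0, 0, -0.0], [0, 0, -0.0], [0, 0, -0.0], [0, 0, -0.0], [0, 0, -0.0]]}
{"offset": [[0.0, 0.0, 0.0], [0.0, 0.0, 0.0], [0.0, 0.0, 0.0], [0.0, 0.0, -0.248], [0.0, 0.0, -0.496], [0.0, 0.0, -0.744], [0.0, 0.0, -0.992]], "delta_rot": [[0, 0, -0.0], [0, 0, -0.0], [0, 0, -0.0], [0, 0, -0.0], [0, 0, -0.0], [0, 0, -0.0], [0, 0, -0.0]], "grip": 0.8}
end [539.0, -88.0, 130.0, 172.0]
{"offset": [[0.237, 0.3, -0.153], [0.474, 0.601, -0.306], [0.712, 0.901, -0.458]], "delta_rot": [[0, 0, -0.0], [0, 0, -0.0], [0, 0, -0.0]]}
{"offset": [[0.237, 0.3, -0.153], [0.474, 0.601, -0.306], [0.712, 0.901, -0.458], [0.712, 0.901, -0.458], [0.712, 0.901, -0.458]], "delta_rot": [[0, 0, -0.0], [0, 0, -0.0], [0, 0, -0.0], [0, 0, -0.0], [0, 0, -0.0]]}
end [400.0, 150.0, 240.0, 172.0]
```

Call:
send_rows(offset=[[0.0,0.0,0.0],[0.0,0.0,0.0],[0.0,0.0,0.0],[0.0,0.0,-0.219],[0.0,0.0,-0.439],[0.0,0.0,-0.658],[-0.063,-0.256,-0.658],[-0.127,-0.512,-0.658]], delta_rot=[[0,0,0],[0,0,0],[0,0,0],[0,0,0],[0,0,0],[0,0,0],[0,0,-0.0076],[0,0,-0.0153]], grip=0.8)

```text
time: 23.75
tool_pos: [493.1, -27.6, 90.7]
tcp_rot: [-3.141, 0.002, 3.101]
contact_force: [0.3, 0.4, -0.3]
grip_width: 73.4
finger_force: 0.0
```

Call:
send_rows(offset=[[-0.039,-0.261,0.0],[-0.077,-0.522,0.0],[-0.077,-0.522,0.0],[-0.077,-0.522,0.0]], delta_rot=[[0,0,-0.0076],[0,0,-0.0153],[0,0,-0.0153],[0,0,-0.0153]])

```text
time: 24.25
tool_pos: [499.0, -89.5, 89.9]
tcp_rot: [3.141, -0.0, -3.09]
contact_force: [0.3, -0.5, 0.6]
grip_width: 73.5
finger_force: 0.0
```

```bash
python3 - <<'E'
from h import *
print(get_obs()["tool_pos"],get_obs()["time"])
for c in("wrist","top"):
    im=optics.capture(c); cv2.imwrite(f"pics/{c}4.png",im[:,:,::-1])
    for p in pots(c,30): print(c,p)
E
```

```text
[498.99869034 -89.52534725  89.87854391] 24.25
wrist ([501.0, -88.0], [89.0, 55.0], 2, 0.94)
wrist ([484.0, 37.0], [84.0, 69.0], -11, 0.92)
wrist ([598.0, -9.0], [18.0, 11.0], 8, 0.65)
wrist ([453.0, -192.0], [86.0, 62.0], -7, 0.63)
top ([486.0, 40.0], [80.0, 50.0], 1, 0.92)
top ([449.0, -190.0], [77.0, 57.0], 1, 0.83)
top ([625.0, 17.0], [86.0, 57.0], -9, 0.61)
top ([467.0, -87.0], [42.0, 12.0], -89, 0.38)
```

Call:
send_rows(offset=[[0.0,0.0,0.222],[0.0,0.0,0.444],[0.0,0.0,0.58],[0.0,0.0,0.667],[0.0,0.0,0.667]], delta_rot=[[0,0,0],[0,0,0],[0,0,0],[0,0,0],[0,0,0]])

```text
time: 25.08
tool_pos: [499.0, -89.6, 9.5]
tcp_rot: [3.141, -0.001, -3.089]
contact_force: [0.1, 0.6, 0.2]
grip_width: 73.6
finger_force: 0.0
```

Call:
send_rows(offset=[[0.0,0.0,0.0],[0.0,0.0,0.0],[0.0,0.0,0.0],[0.0,0.0,0.0],[0.0,0.0,0.0],[0.0,0.0,-0.25],[-0.167,0.0,-0.25],[-0.33,0.0,-0.25]], delta_rot=[[0,0,0],[0,0,0],[0,0,0],[0,0,0],[0,0,0],[0,0,0],[0,0,0.0153],[0,0,0.0306]], grip=0)

```text
time: 26.08
tool_pos: [539.3, -88.1, 40.1]
tcp_rot: [-3.141, 0.0, 2.999]
contact_force: [-1.0, 0.9, -1.7]
grip_width: 53.7
finger_force: 30.0
```

Call:
send_rows(offset=[[0.0,0.0,0.0],[0.0,0.0,0.0],[0.0,0.0,0.15],[0.0,0.0,0.242],[0.0,0.0,0.242]], delta_rot=[[0,0,0],[0,0,0],[0,0,0],[0,0,0],[0,0,0]])

```text
time: 26.7
tool_pos: [538.0, -87.9, 10.3]
tcp_rot: [3.141, -0.001, 3.002]
contact_force: [0.0, -0.5, -1.9]
grip_width: 53.8
finger_force: 30.0
```

Call:
send_rows(offset=[[0.0,0.0,0.0],[0.0,0.0,0.0],[0.0,0.0,0.0],[0.0,0.0,-0.248],[0.0,0.0,-0.496],[0.0,0.0,-0.744],[0.0,0.0,-0.992]], delta_rot=[[0,0,0],[0,0,0],[0,0,0],[0,0,0],[0,0,0],[0,0,0],[0,0,0]], grip=0.8)

```text
time: 27.58
tool_pos: [538.7, -87.9, 131.0]
tcp_rot: [3.142, 0.0, 3.002]
contact_force: [0.2, 0.7, -0.2]
grip_width: 73.1
finger_force: 0.0
```

Call:
send_rows(offset=[[0.237,0.3,-0.153],[0.474,0.601,-0.306],[0.712,0.901,-0.458]], delta_rot=[[0,0,0],[0,0,0],[0,0,0]])

```text
time: 27.95
tool_pos: [468.4, 32.0, 185.6]
tcp_rot: [3.141, 0.0, 3.001]
contact_force: [-0.2, 0.4, -0.4]
grip_width: 73.4
finger_force: 0.0
```

Call:
send_rows(offset=[[0.0,0.4,-0.153],[0.0,0.8,-0.3],[0.0,1.0,-0.3],[0.0,1.0,-0.3],[0.0,1.0,-0.3]], delta_rot=[[0,0,0],[0,0,0],[0,0,0],[0,0,0],[0,0,0]])

```text
time: 28.58
tool_pos: [485.7, 149.2, 220.6]
tcp_rot: [-3.141, -0.001, 3.002]
contact_force: [0.1, -0.0, -0.2]
grip_width: 73.5
finger_force: 0.0
```

Call:
send_rows(offset=[[0.0,0.4,0],[0.0,0.8,0],[0.0,1.0,0],[0.0,1.0,0],[0.0,1.0,0]], delta_rot=[[0,0,0],[0,0,0],[0,0,0],[0,0,0],[0,0,0]])

```text
time: 29.2
tool_pos: [502.7, 267.2, 220.7]
tcp_rot: [-3.141, -0.001, 3.001]
contact_force: [0.7, 0.1, 0.4]
grip_width: 73.5
finger_force: 0.0
```

```bash
python3 - <<'E'
from h import *
print(get_obs()["tool_pos"],get_obs()["time"])
for c in("scene","top"):
    im=optics.capture(c); cv2.imwrite(f"pics/{c}5.png",im[:,:,::-1])
    for p in pots(c,28): print(c,p)
a=cv2.imread("pics/top5.png")[110:290,140:490]
cv2.imwrite("pics/topc5.png",cv2.resize(a,None,fx=2.25,fy=2.25,interpolation=cv2.INTER_CUBIC))
E
```

```text
[502.6915188  267.16253691 220.65658038] 29.2
scene ([542.0, -89.0], [100.0, 56.0], -9, 0.95)
scene ([489.0, 35.0], [102.0, 55.0], -8, 0.94)
scene ([593.0, -212.0], [92.0, 56.0], -6, 0.93)
scene ([457.0, -191.0], [99.0, 60.0], -1, 0.74)
scene ([628.0, 13.0], [99.0, 56.0], -10, 0.66)
top ([538.0, -89.0], [86.0, 56.0], -9, 0.85)
top ([452.0, -190.0], [85.0, 55.0], -6, 0.74)
top ([592.0, -211.0], [87.0, 55.0], -8, 0.64)
top ([625.0, 15.0], [87.0, 57.0], -12, 0.63)
top ([486.0, 35.0], [84.0, 54.0], -9, 0.62)
```

View pics/topc5.png

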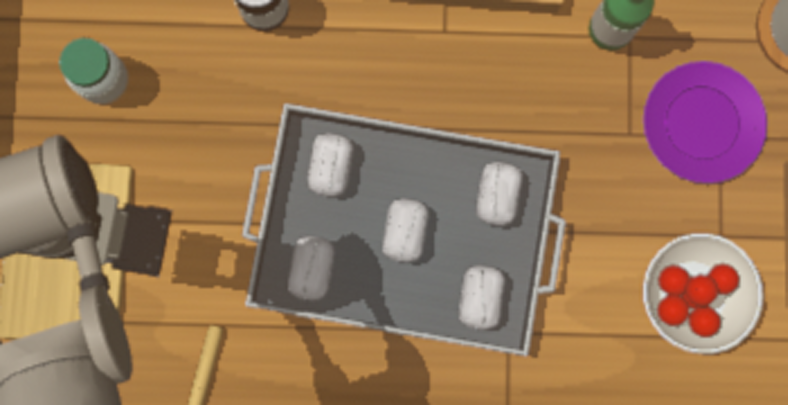

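The crop shows the die-five pattern: corners at (331,165), (500,193), (312,268) and (483,297), middle at (407,230). All potatoes are well apart and upright, the jar and bowl haven't moved, and the arm is clear.

```bash
python3 -c "
from plant import ticket; print(ticket.close_job())"
```

```text
the job is handed in; nothing more can be done
None
```

The job is handed in: all five potatoes lie in one layer in the tin in a die-five pattern, each measured within about 2 mm of its spot and none touching, with the jar and bowl unmoved, at about 29 s of the 72 s allowed.

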